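# Tighten the window ring of a tablet counter with a two-pin wrench and jog it

### The job

The retaining ring round the tablet counter's window is loose: take the two-pin wrench from its blue rest, get both of its pins well down into the ring's two holes, and turn the ring clockwise (seen from above) until it stops. Lift the wrench off, set it back on its rest with its pins down in the groove and let go of it. Then hold the counter's green jog button fully down for at least two seconds and release it; leave the bottles and the carton standing where they are.

Things in the scene. Friction and masses are not known exactly. Their poses are not given: they have to be found in the camera images.
- counter: tablet counter, a white box 190 (x) by 270 (y) by 72 mm high, fixed to the worktop; origin at the centre of its underside, z up, its front faces -x. On its top: the window with its ring (ring axis at x +5, y +60 mm), the jog button (x -52, y -85 mm), and a grey hopper 80 mm wide and 30 mm high (at x +45, y -78 mm); a low grey catch tray, 100 mm wide and 28 mm high, stands 28 mm out from its front (at y +40 mm)
- ring_face (a point): centre of the upper face of the brass retaining ring (outer diameter 76, inner 40, 10 mm thick, upper face 14 mm above the counter's top face), z up; the ring's own x axis, which turns with it, runs through the two round holes (9 mm wide, 10 mm deep) 29 mm either side of the centre
- ring (a joint): angle of the retaining ring, rad: it grows as the ring turns clockwise seen from above; 1.10 is tight, against a hard stop; the ring is stiff (about 0.22 N m of friction) and stays where it is left. It is turned only about 0.7 to 1.1 rad in all. A red line on the ring meets a green mark on the black collar when tight
- jog (a joint): travel of the green jog button, m: 0 = up, 0.006 = fully down
- jog_top (a point): centre of the top of the green jog button (28 mm across) when up 18 mm above the counter's top face, it moves with the button; pressed straight down it travels 6 mm, needs 1.5 N to start and 5 N at the bottom, and springs back up when released
- rest: blue rest for the wrench, a block 92 (x) by 44 (y) by 24 mm high, fixed to the worktop, with a groove 12 mm wide and 16 mm deep along its x axis, open at both ends; origin at the centre of its underside. The wrench's steel bar lies on the block's top, along x, with both pins hanging in the groove
- wrench_grip (a point): point in the middle of the wrench's upright orange grip, where to hold it, 48 mm above the underside of its steel bar, over the bar's middle. The grip is a flat plate 40 mm wide (along x), 14 mm thick (along y) and reaches from 14 to 70 mm above the bar's underside; z points up along the grip, x along the bar. The wrench weighs 0.11 kg and is the same when turned half round
- wrench_face (a point): centre of the underside of the wrench's steel bar (82 by 24 by 8 mm), axes as wrench_grip: x along the bar; two steel pins 6 mm thick with tapered tips stand 8 mm down from this face, 29 mm either side of this point along x. When the wrench is fully engaged this face lies on the ring's upper face
- white_bottle_mid (a point): white tablet bottle, 33 mm across, 71 mm high, a bystander beyond the rest; point at its centre, half-way up, z up
- tall_bottle_mid (a point): white tablet bottle, 37 mm across, 82 mm high, a bystander to the right of the counter; point at its centre, half-way up, z up
- green_carton_mid (a point): green and white medicine carton, 35 by 90 by 52 mm high, a bystander to the right of the counter; point at its centre, half-way up, z up
There are look-alikes about, which are no part of the job. Of the things shaped like the rest, the blue one is meant.

How it is judged:
On the way, in this order (a step that is already met when the one before it is completed fails the run):
1. the wrench is lifted off its rest (z of wrench_face in the frame of rest above 0.045 m), for 0.1 s.
2. both pins are down in the holes of the still loose ring (horizontal distance between wrench_face and ring_face below 0.004 m and z of wrench_face in the frame of ring_face below 0.004 m and angle between the x axis of wrench_face and the x axis of ring_face, either way round below 0.15 rad and angle between wrench_face's own z axis and vertical below 0.12 rad and value of joint ring below 0.6 rad), for 0.2 s.
3. the ring is turned tight with both pins in its holes (horizontal distance between wrench_face and ring_face below 0.004 m and z of wrench_face in the frame of ring_face below 0.004 m and angle between the x axis of wrench_face and the x axis of ring_face, either way round below 0.15 rad and angle between wrench_face's own z axis and vertical below 0.12 rad and value of joint ring above 1.04 rad), for 0.2 s.
4. the wrench is back on its rest and let go (x of wrench_face in the frame of rest between -0.02 and 0.02 m and y of wrench_face in the frame of rest between -0.007 and 0.007 m and z of wrench_face in the frame of rest between 0.021 and 0.028 m and angle between wrench_face's own z axis and vertical below 0.12 rad and contact force between the fingers and wrench below 0.1 N), for 0.3 s.
5. the jog button is held down (value of joint jog above 0.0045 m), for 1.8 s.
At the end, for the whole second after the job is handed in: The ring stands within 0.06 rad of its stop; the wrench lies still and released on its rest (bar on the block's top, upright within 7 degrees, within 20 mm along and 7 mm across the middle, pins in the groove); the jog button is fully up (all of step 4 and value of joint ring above 1.04 rad and value of joint jog below 0.001 m and linear speed of wrench below 0.02 m/s); the robot touches nothing.
It fails at once if the white bottle is shifted by more than 25 mm or tipped over (distance of white_bottle_mid from where it was at the start of the episode above 0.025 m or angle between white_bottle_mid's own z axis and vertical above 0.5 rad).
It fails at once if the tall white bottle is shifted by more than 25 mm or tipped over (distance of tall_bottle_mid from where it was at the start of the episode above 0.025 m or angle between tall_bottle_mid's own z axis and vertical above 0.5 rad).
It fails at once if the green carton is shifted by more than 25 mm or tipped over (distance of green_carton_mid from where it was at the start of the episode above 0.025 m or angle between green_carton_mid's own z axis and vertical above 0.5 rad).
It also fails if it takes over 69 s, if anything falls off the work surface, if the arm or the gripper's body presses on something with over 40 N, if the wrist force passes 120 N, or if a joint passes its speed limit or range.

### The arm

A 6-joint arm with a two-finger parallel gripper is mounted at the origin on a cart in front of the work surface, level with it; the furniture and walls round the work are solid. World frame = base frame: x ahead of the robot, y to its left, z up, the work surface at z = 0. Lengths are in m, angles in rad, forces in N, time in s.
With the tool pointing down it reaches from about 0.35 to 0.85 m from the base axis. Payload 8.1 kg.
Tool frame: the origin (TCP) lies between the finger pads; the fingertips stand 14 mm ahead of it and the grasp point (between the pads) lies 5 mm behind it (robot.tip_reach is the z of the fingertips in the tool frame, in m); z points along the fingers, y is the line along which they close (so a half turn about z gives the same grasp; the last joint's range is limited). The gripper opens to 93 mm and grips with 3 to 60 N. Pads are 15 mm wide; open, the fingers measure 128 mm over their backs; the gripper's body (75 mm by 188 mm) begins 65 mm behind the grasp point.
Start: joints at [1.071, 0.13, 1.488, -0, 1.523, -0.085], TCP at [0.242, 0.549, 0.233] pointing down, gripper open.
Joint ranges: [-2.96, 2.96], [-0.89, 2.26], [0.02, 2.5], [-1.34, 4.48], [0, 2.73], [-2.66, 2.66]. Speed limits (rad/s): [2.39, 2.39, 2.79, 3.14, 3.14, 3.14].

### API

Orientations are given as a rotation vector (axis times angle).
In Python, from plant import robot gives the robot as it stands. The module is installed in compiled form; this text tells all that it offers.
- The arm moves only by the shell command python3 -m handwheel 'ROWS' [FORCE]. ROWS is JSON, a list of rows, each a list of 7 numbers: the closure, from -1 (fully open) to 1 (shut), then the shift along the tool's x, y, z each as a share of 100 cm, from -1 to 1, then the turn, a rotation vector about the tool's x, y, z each as a share of 180 degrees, from -1 to 1. In form: [[grip, tx, ty, tz, rx, ry, rz], ...]. A call has 1 to 20 rows; each row is the pose to reach, as a shift and turn from the pose commanded when the call began, along the tool's axes at that moment, turning the shorter way round; what a row does not reach only later rows make up. A row lasts 1/8 s, in which the tool goes at most 62.5 mm and 10.7 degrees, less where a joint would pass 70% of its speed; a pose out of reach is approached as far as the arm can. A call with a number of a shift or a turn outside -1 to 1 is refused whole. A call with a gripper value outside its range is refused whole. The fingers move at their own pace and stop on an object; FORCE is the grip in N (left out, the last holds). Time passes only in rows, so rows that repeat a pose let the fingers close. It gives the time, the measured TCP pose, the force, the opening and the grip force at its end, in the units of the state.
- robot.read_state(): the state, without advancing time (a new reading comes with each control period).
- robot.read_camera(name): name is "scene" or "top" or "wrist"; returns a dict with "frame" (420x560x3 uint8, red, green, blue), "fx", "fy", "cx", "cy" (pixels), "k1" (the pictures are not rectified: a ray, as slopes to the right and down, at radius r is drawn at 1 + k1 r^2 times it, then the intrinsics apply), "rvec" (rotation vector, rad) and "tvec" (3), from world to camera coordinates, as OpenCV has them; the wrist camera has in their place "T_tool_cam" (4x4, takes a point from camera to tool coordinates, whose origin is the TCP and whose axes are the flange's). Camera axes: x right, y down, z forward; pixel columns grow to the right and rows downward; lengths in m; the calibration is good to about 2 mm. A picture is of the moment at which its call begins: read the wrist's pose just before it. There is no depth.
- robot.close_job(): hands the job in; it is judged then, once.
Trained networks look in a picture, given as the dict that the camera call returned (one of the last four; its "shot" number tells which), for a name from the list of things; names that differ only in an ending like _2 or _b are one class to them, and where a whole thing is asked for, a point or a joint stands for the part that bears it (a point fixed in the world has none). Each returns a list of dicts, best first, with "conf" (0 to 1); they miss things now and then, are a little off and sometimes report something else, mostly with a low value. They report only what shows in the picture. A call takes as long as a camera call. They do not tell look-alikes from the thing itself.
- robot.regions_of(picture, name): "mask" (420x560 bool, what is visible of it) and "rect" ([left, top, right, bottom] in pixels, round what is visible of it).
The state is a dict: "t": time; "q": joint angles; "dq": joint speeds; "joint_torque": joint torques, N m; "tool_pos": TCP position; "orientation": TCP orientation; "force": force on the tool from outside, world axes, zero at the start; "wrist_torque": the same for the moment, N m; "opening": finger opening in m; "gripper_force": force on a finger pad.
Only numpy, scipy, OpenCV 4.12 (cv2) and the standard library are available. Lean on these libraries where they do the work, as an engineer would, in place of code of your own. Each camera call takes 0.05 s, during which the arm holds its last target. There are 200 camera calls.

## Working session

There is one attempt and no reset: what is moved stays moved. The work goes in short steps, Python scripts to look and compute and a shell command to move; the robot and the scene stay as the last step left them, time stands still between calls to the robot, and variables do not carry over. Pictures are saved under pics/ and viewed, at most 10 in all, crops included, and the job is handed in when it is done.

```bash
mkdir -p pics; cat > h.py <<'E'
import numpy as np, cv2, pickle
from scipy.spatial.transform import Rotation as R
from plant import robot
def shot(name):
    s=robot.read_state(); p=robot.read_camera(name)
    if 'rvec' in p:
        Rc=R.from_rotvec(np.ravel(p['rvec'])).as_matrix(); t=np.ravel(p['tvec'])
    else:
        T=np.eye(4); T[:3,:3]=R.from_rotvec(s['orientation']).as_matrix(); T[:3,3]=s['tool_pos']
        W=np.linalg.inv(T@np.array(p['T_tool_cam'])); Rc=W[:3,:3]; t=W[:3,3]
    p['Rc']=Rc; p['tc']=t; return p
def K(p): return np.array([[p['fx'],0,p['cx']],[0,p['fy'],p['cy']],[0,0,1.]]), np.array([p['k1'],0,0,0.])
def pix2plane(p,uv,z):
    k,d=K(p); n=cv2.undistortPoints(np.array(uv,float).reshape(-1,1,2),k,d).reshape(-1,2)
    ray=np.c_[n,np.ones(len(n))]@p['Rc']; c=-p['Rc'].T@p['tc']
    return c+ray*((z-c[2])/ray[:,2])[:,None]
def proj(p,X):
    k,d=K(p); return cv2.projectPoints(np.array(X,float).reshape(-1,1,3),cv2.Rodrigues(p['Rc'])[0],p['tc'],k,d)[0].reshape(-1,2)
def save(p,n): cv2.imwrite('pics/'+n+'.png',p['frame'][:,:,::-1])
E
python3 - <<'E'
from h import *
for c in ['top','scene']:
    p=shot(c); save(p,c+'0'); print(c,-p['Rc'].T@p['tc'],p['fx'])
    for n in ['counter','ring','jog','rest','wrench_grip','white_bottle_mid','tall_bottle_mid','green_carton_mid']:
        for r in robot.regions_of(p,n)[:3]:
            ys,xs=np.nonzero(r['mask']); print(n,round(r['conf'],2),r['rect'],round(xs.mean(),1),round(ys.mean(),1))
E
```

```text
top [ 0.42279583 -0.05333984  1.18003648] 382.2393108981285
counter 0.96 [234.2, 163.2, 328.2, 241.9] 280.9 203.4
counter 0.2 [305.2, 217.2, 312.2, 225.9] 309.5 221.6
counter 0.17 [247.6, 183.3, 274.3, 212.0] 261.5 195.7
ring 0.85 [247.9, 182.6, 274.0, 209.3] 261.6 196.3
rest 0.89 [237.1, 256.1, 263.0, 289.3] 248.2 272.6
rest 0.78 [164.3, 204.2, 176.8, 236.7] 172.0 218.5
rest 0.42 [233.8, 162.6, 330.3, 244.8] 280.8 203.6
wrench_grip 0.55 [155.0, 204.1, 175.1, 231.6] 165.2 217.1
white_bottle_mid 0.72 [188.0, 158.1, 201.7, 171.6] 193.5 163.7
tall_bottle_mid 0.69 [385.4, 235.1, 402.5, 243.7] 392.8 238.3
green_carton_mid 0.61 [377.1, 187.8, 411.6, 202.2] 392.0 195.7
scene [-0.08033863  0.48427919  0.468776  ] 384.14526151155263
counter 0.56 [220.9, 165.3, 352.2, 251.6] 286.6 209.5
counter 0.49 [152.5, 208.6, 168.4, 238.8] 160.0 223.6
ring 0.68 [249.2, 186.8, 278.4, 204.7] 264.1 196.2
ring 0.62 [394.7, 172.4, 409.0, 197.0] 401.8 181.8
jog 0.45 [320.4, 182.0, 335.3, 193.4] 328.3 187.7
jog 0.24 [220.1, 166.7, 351.1, 251.6] 286.5 209.5
rest 0.79 [291.9, 257.1, 341.1, 288.9] 317.7 272.2
rest 0.58 [131.0, 274.2, 188.6, 299.3] 159.7 285.4
wrench_grip 0.94 [135.4, 240.9, 175.6, 284.4] 155.3 263.0
wrench_grip 0.44 [150.6, 206.9, 169.2, 239.9] 159.8 223.8
white_bottle_mid 0.68 [149.8, 208.4, 168.5, 237.5] 159.8 223.2
tall_bottle_mid 0.72 [390.4, 170.7, 410.4, 200.7] 402.0 182.3
green_carton_mid 0.93 [351.8, 161.5, 381.7, 188.1] 365.6 176.0
green_carton_mid 0.38 [322.8, 182.9, 338.2, 194.9] 328.6 187.8
green_carton_mid 0.19 [393.4, 170.6, 409.8, 199.1] 402.5 180.7
```

```bash
python3 - <<'E'
import cv2,numpy as np
a=cv2.imread('pics/top0.png')[130:310,120:440]; b=cv2.imread('pics/scene0.png')[140:320,110:430]
cv2.imwrite('pics/ab.png',cv2.resize(np.vstack([a,b]),None,fx=1.66,fy=1.66,interpolation=cv2.INTER_CUBIC))
E
python3 - <<'E'
from h import *
p=shot('top')
print('counter',pix2plane(p,[[280.9,203.4]],.072),'ring',pix2plane(p,[[261.6,196.3]],.086))
print('rest',pix2plane(p,[[172,218.5],[248.2,272.6]],.024))
print('grip',pix2plane(p,[[165.2,217.1]],.06),'bott',pix2plane(p,[[193.5,163.7]],.05),pix2plane(p,[[392.8,238.3],[392,195.7]],.05))
E
```

```text
counter [[ 0.55348486 -0.05526128  0.072     ]] ring [[0.57122595 0.00092687 0.086     ]]
rest [[0.50546242 0.27628548 0.024     ]
 [0.3479216  0.03818135 0.024     ]]
grip [[0.50657388 0.28666396 0.06      ]] bott [[0.67114105 0.21152224 0.05      ]] [[ 0.45940759 -0.38998653  0.05      ]
 [ 0.58700302 -0.38811194  0.05      ]]
```

View pics/ab.png

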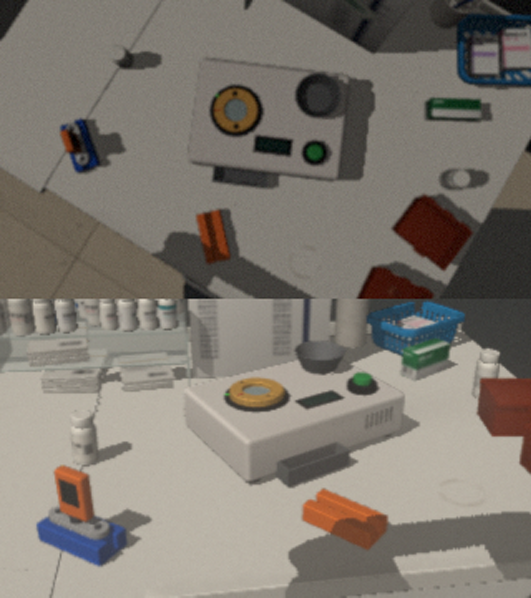

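The wrench stands in the blue rest at top (172,218) / scene (160,285). The look-alike is the empty orange block at top (248,272) / scene (318,272), so I choose the blue one. The ring is at top (262,196), the jog button at top (309,222), and the hopper at (312,187). The bystanders are clear of all of them. Next I move above the blue rest for a closer look.

```bash
cat >> h.py <<'E'
def rows(pos,yaw):
    """tool down; yaw = world angle of tool x"""
    s=robot.read_state(); R0=R.from_rotvec(s['orientation'])
    Rt=R.from_matrix(np.array([[np.cos(yaw),np.sin(yaw),0],[np.sin(yaw),-np.cos(yaw),0],[0,0,-1]]))
    d=R0.inv().apply(np.array(pos)-s['tool_pos']); r=(R0.inv()*Rt).as_rotvec()/np.pi
    print('row',np.round(d,4),np.round(r,4),'steps',np.linalg.norm(d)/.0625,np.linalg.norm(r)*180/10.7)
def st():
    s=robot.read_state(); M=R.from_rotvec(s['orientation']).as_matrix()
    print('t',round(s['t'],2),'pos',np.round(s['tool_pos'],4),'yaw',round(np.arctan2(M[1,0],M[0,0]),4),'z',np.round(M[:,2],3),'q',np.round(s['q'],3),'F',np.round(s['force'],1),'op',round(s['opening'],4))
E
python3 - <<'E'
from h import *
st(); p=robot.read_camera('wrist'); print(np.round(p['T_tool_cam'],3),p['fx'])
p=shot('top'); 
for i,r in enumerate(robot.regions_of(p,'counter')[:1]+robot.regions_of(p,'rest')[:2]):
    c=cv2.findContours(r['mask'].astype('uint8'),0,2)[0]; c=max(c,key=cv2.contourArea)
    b=cv2.boxPoints(cv2.minAreaRect(c)); print(pix2plane(p,b,[.072,.024,.024][i])[:,:2].round(3).tolist())
rows([.46,.28,.26],0.2)
E
```

```text
t 0.95 pos [0.2418 0.5491 0.2327] yaw 2.7268 z [-0. -0. -1.] q [ 1.071  0.13   1.488  0.     1.523 -0.085] F [0.2 0.3 0. ] op 0.0932
[[-0.001 -0.953 -0.302  0.084]
 [ 1.    -0.001 -0.001 -0.001]
 [ 0.    -0.302  0.953 -0.152]
 [ 0.     0.     0.     1.   ]] 316.7800301770938
[[0.451, 0.088], [0.668, 0.07], [0.642, -0.201], [0.425, -0.178]]
[[0.388, 0.071], [0.397, 0.024], [0.31, 0.007], [0.301, 0.054]]
[[0.543, 0.33], [0.561, 0.284], [0.473, 0.248], [0.455, 0.293]]
row [-0.3082 -0.1584 -0.0274] [-0.      0.      0.8043] steps 5.560595613677289 13.53013024850508
```

```bash
python3 - <<'E'
from h import *
rows([.505,.28,.26],3.53)
E
```

```text
row [-0.3493 -0.1402 -0.0274] [-0.     -0.     -0.2557] steps 6.03869335993929 4.301173104107972
```

```bash
python3 -m handwheel '[[-1,-0.35,-0.14,-0.027,0,0,-0.256],[-1,-0.35,-0.14,-0.027,0,0,-0.256],[-1,-0.35,-0.14,-0.027,0,0,-0.256],[-1,-0.35,-0.14,-0.027,0,0,-0.256],[-1,-0.35,-0.14,-0.027,0,0,-0.256],[-1,-0.35,-0.14,-0.027,0,0,-0.256],[-1,-0.35,-0.14,-0.027,0,0,-0.256],[-1,-0.35,-0.14,-0.027,0,0,-0.256],[-1,-0.35,-0.14,-0.027,0,0,-0.256],[-1,-0.35,-0.14,-0.027,0,0,-0.256]]'
python3 - <<'E'
from h import *
st(); p=shot('wrist'); save(p,'w1')
for n,z in [('rest',.024),('wrench_grip',.094)]:
    for r in robot.regions_of(p,n)[:2]:
        c=cv2.findContours(r['mask'].astype('uint8'),0,2)[0]; c=max(c,key=cv2.contourArea)
        b=cv2.boxPoints(cv2.minAreaRect(c)); print(n,r['conf'],r['rect'],pix2plane(p,b,z)[:,:2].round(4).tolist())
E
```

```text
t: 2.4
tool_pos: [0.5047, 0.2813, 0.2595]
orientation: [0.611, -3.081, -0.0]
force: [0.1, 0.1, -0.0]
opening: 0.0929
gripper_force: 0.0
t 2.4 pos [0.5047 0.2813 0.2595] yaw -2.7501 z [-0.  0. -1.] q [ 0.42   0.061  1.514  0.     1.568 -1.543] F [ 0.1  0.1 -0. ] op 0.0929
rest 0.75 [101.2, 0.0, 151.3, 11.0] [[0.3986, 0.0288], [0.3797, 0.0756], [0.3897, 0.0784], [0.4089, 0.0312]]
wrench_grip 0.86 [276.0, 157.3, 298.8, 221.8] [[0.4707, 0.2625], [0.4635, 0.2801], [0.5258, 0.3068], [0.5335, 0.2882]]
```

View pics/w1.png

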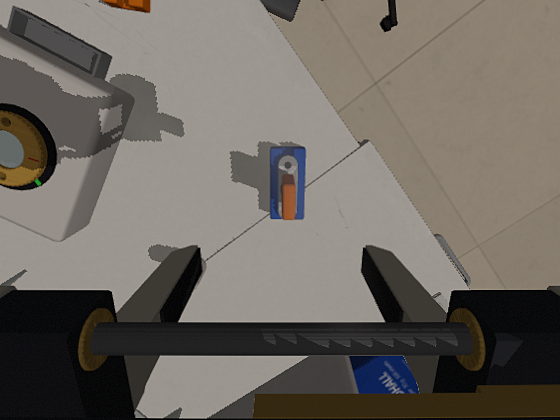

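The picture shows the blue rest at (270–305, 147–219), nearly aligned with the tool. The orange grip stands on it at (288,195). I'll use colour for a precise fit.

```bash
cat > wr.py <<'E'
from h import *
from scipy.optimize import minimize
def blob(p,lo,hi,near,minv=60):
    h=cv2.cvtColor(p['frame'],cv2.COLOR_RGB2HSV)
    m=cv2.inRange(h,(lo,120,minv),(hi,255,255)); n,l,s,c=cv2.connectedComponentsWithStats(m)
    i=min((j for j in range(1,n) if s[j,4]>100),key=lambda j:np.hypot(*(c[j]-near))); return l==i
def boxsil(p,x,y,a,w,d,z0,z1):
    P=np.array([[sx*w/2,sy*d/2,z] for sx in(-1,1) for sy in(-1,1) for z in(z0,z1)])
    c,s=np.cos(a),np.sin(a); W=np.c_[x+c*P[:,0]-s*P[:,1],y+s*P[:,0]+c*P[:,1],P[:,2]]
    m=np.zeros((420*4,560*4),'uint8'); h=cv2.convexHull((proj(p,W)*4+1.5).astype(np.float32)).astype(int)
    cv2.fillConvexPoly(m,h,255); return cv2.resize(m,(560,420),interpolation=cv2.INTER_AREA)/255.
def fit(p,m,x0,dims):
    f=lambda v: np.abs(boxsil(p,v[0],v[1],v[2]*10,*dims)-m).sum()
    r=minimize(f,[x0[0],x0[1],x0[2]/10],method='Nelder-Mead',options=dict(initial_simplex=[[x0[0],x0[1],x0[2]/10],[x0[0]+.008,x0[1],x0[2]/10],[x0[0],x0[1]+.008,x0[2]/10],[x0[0],x0[1],x0[2]/10+.01]]))
    return r.x*[1,1,10],r.fun,m.sum()
E
python3 - <<'E'
from wr import *
p=shot('wrist')
o=blob(p,3,16,(288,195)); b=blob(p,100,130,(285,180),30)
for m in(o,b):
    y,x=np.nonzero(m); print(x.min(),x.max(),y.min(),y.max(),m.sum())
g,e,n=fit(p,o,(.505,.285,.39),(.04,.014,.038,.094)); print('grip',g,e,n)
# rest: fill convex hull of blue
c=cv2.findNonZero(b.astype('uint8')); m=np.zeros((420,560),'uint8'); cv2.fillConvexPoly(m,cv2.convexHull(c),1)
r,e,n=fit(p,m,(.505,.285,.39),(.092,.044,0,.024)); print('rest',r,e,n)
rows([g[0],g[1],.12],g[2]+np.pi)
E
```

```text
283 295 184 219 447
294 305 148 218 516
grip [0.51611932 0.29295131 0.3983192 ] 187.7254901960784 447
rest [0.50856908 0.30131356 0.3927767 ] 1876.5254901960784 728
row [-0.0148  0.0072  0.1396] [ 0.     -0.     -0.0024] steps 2.2498066472399927 0.040715119293189744
```

```bash
python3 - <<'E'
from wr import *
p=shot('wrist')
h=cv2.cvtColor(p['frame'],cv2.COLOR_RGB2HSV); w=np.zeros((420,560),bool); w[130:235,260:315]=1
b=(cv2.inRange(h,(100,100,25),(130,255,255))>0)&w; o=(cv2.inRange(h,(0,90,60),(20,255,255))>0)&w
m=np.zeros((420,560),'uint8'); cv2.fillConvexPoly(m,cv2.convexHull(cv2.findNonZero((b).astype('uint8'))),1)
r,e,n=fit(p,m,(.505,.285,.39),(.092,.044,0,.024)); print('rest',r,e,n)
S=boxsil(p,*r,.092,.044,0,.024)
for x0 in [(r[0],r[1],r[2]),(.51,.289,.39)]:
    g,e,n=fit(p,o,x0,(.04,.014,.038,.094)); print('grip',g,e,n)
G=boxsil(p,*g,.04,.014,.038,.094)
f=p['frame'][:,:,::-1].copy(); f2=f.copy()
for s,c in((S,(255,255,0)),(G,(0,255,255))):
    cv2.drawContours(f2,cv2.findContours((s>.5).astype('uint8'),0,2)[0],-1,c,1)
cv2.imwrite('pics/ov.png',cv2.resize(np.hstack([f[135:235,245:330],f2[135:235,245:330]]),None,fx=4.5,fy=4.5,interpolation=0))
E
```

```text
rest [0.51171556 0.29106335 0.37259569] 138.16078431372546 2467
grip [0.51339428 0.29152292 0.41100612] 75.98823529411766 561
grip [0.512732   0.29135814 0.40549995] 75.24705882352941 561
```

View pics/ov.png

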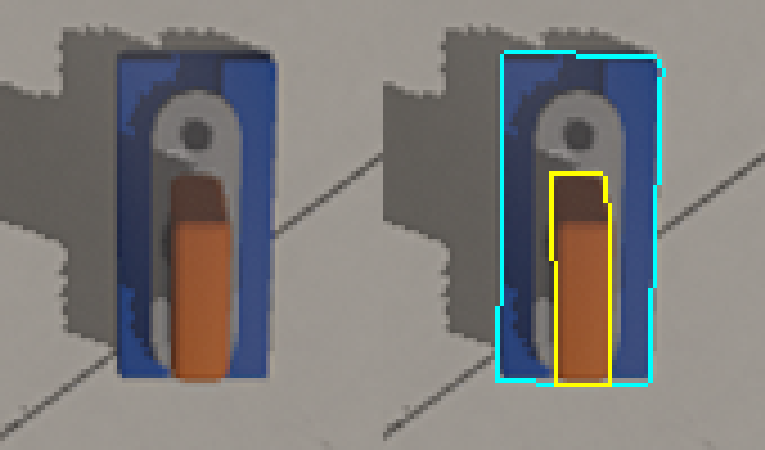

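The fits lie on the edges: rest at (0.512, 0.291), yaw about 0.39, with the grip over it. I descend straight with the present yaw.

```bash
python3 - <<'E'
from h import *
st(); rows([.5125,.2912,.067],.3915+np.pi)
E
```

```text
t 2.65 pos [0.5053 0.2805 0.2597] yaw -2.7512 z [-0.  0. -1.] q [ 0.418  0.061  1.513  0.     1.568 -1.543] F [-0.1  0.1 -0.1] op 0.0928
row [-0.0107  0.0072  0.1927] [ 0.     -0.     -0.0004] steps 3.0894860673569537 0.005940725939755895
```

```bash
python3 -m handwheel '[[-1,-0.011,0.007,0.06,0,0,0],[-1,-0.011,0.007,0.12,0,0,0],[-1,-0.011,0.007,0.17,0,0,0],[-1,-0.011,0.007,0.193,0,0,0],[-1,-0.011,0.007,0.193,0,0,0],[1,-0.011,0.007,0.193,0,0,0],[1,-0.011,0.007,0.193,0,0,0],[1,-0.011,0.007,0.193,0,0,0],[1,-0.011,0.007,0.193,0,0,0],[1,-0.011,0.007,0.193,0,0,0],[1,-0.011,0.007,0.193,0,0,0],[1,-0.011,0.007,0.193,0,0,0]]' 25
python3 - <<'E'
from h import *
st()
E
```

```text
t: 4.15
tool_pos: [0.5132, 0.2906, 0.0666]
orientation: [0.608, -3.082, 0.0]
force: [0.3, 0.5, -0.2]
opening: 0.0277
gripper_force: 0.0
t 4.15 pos [0.5132 0.2906 0.0666] yaw -2.7522 z [-0. -0. -1.] q [ 0.428  0.241  1.677 -0.     1.223 -1.532] F [ 0.3  0.5 -0.2] op 0.0277
```

```bash
python3 -m handwheel '[[1,0,0,0,0,0,0],[1,0,0,0,0,0,0],[1,0,0,0,0,0,0],[1,0,0,0,0,0,0]]' 60
python3 - <<'E'
from h import *
st()
E
```

```text
t: 4.65
tool_pos: [0.5132, 0.2906, 0.0666]
orientation: [0.608, -3.082, -0.0]
force: [0.6, -0.1, 0.1]
opening: 0.0138
gripper_force: 60.0
t 4.65 pos [0.5132 0.2906 0.0666] yaw -2.7521 z [-0. -0. -1.] q [ 0.428  0.241  1.677  0.     1.223 -1.532] F [ 0.6 -0.1  0.1] op 0.0138
```

Gripped. I lift and go beside and above the ring for a look.

```bash
python3 -m handwheel '[[1,0,0,-0.03,0,0,0],[1,0,0,-0.07,0,0,0],[1,0,0,-0.11,0,0,0],[1,0,0,-0.135,0,0,0],[1,0,0,-0.135,0,0,0]]' 60
python3 - <<'E'
from h import *
st(); rows([.615,.0,.205],np.pi-.08)
E
```

```text
t: 5.28
tool_pos: [0.5146, 0.2912, 0.2042]
orientation: [-0.607, 3.078, 0.002]
force: [0.4, 0.2, -1.3]
opening: 0.0135
gripper_force: 60.0
t 5.28 pos [0.5146 0.2912 0.2042] yaw -2.7522 z [ 0.004  0.002 -1.   ] q [ 0.428  0.117  1.555 -0.     1.465 -1.532] F [ 0.4  0.2 -1.3] op 0.0135
row [ 0.0177 -0.3075 -0.0009] [0.0004 0.0015 0.1494] steps 4.928138581234305 2.513707355634163
```

```bash
python3 -m handwheel '[[1,0.004,-0.05,0,0,0,0.02],[1,0.008,-0.11,0,0,0,0.05],[1,0.012,-0.17,0,0,0,0.09],[1,0.015,-0.23,0,0,0,0.12],[1,0.017,-0.28,0,0,0,0.15],[1,0.018,-0.307,0,0,0,0.15],[1,0.018,-0.307,0,0,0,0.15],[1,0.018,-0.307,0,0,0,0.15]]'
python3 - <<'E'
from h import *
st(); p=shot('wrist'); save(p,'w2')
E
```

```text
t: 6.28
tool_pos: [0.6123, 0.0005, 0.2001]
orientation: [-0.128, -3.137, -0.001]
force: [0.4, 0.6, -0.9]
opening: 0.014
gripper_force: 60.0
t 6.28 pos [6.123e-01 5.000e-04 2.001e-01] yaw 3.06 z [-0.002  0.001 -1.   ] q [-0.083  0.182  1.491  0.     1.471 -1.572] F [ 0.4  0.6 -0.9] op 0.014
```

View pics/w2.png

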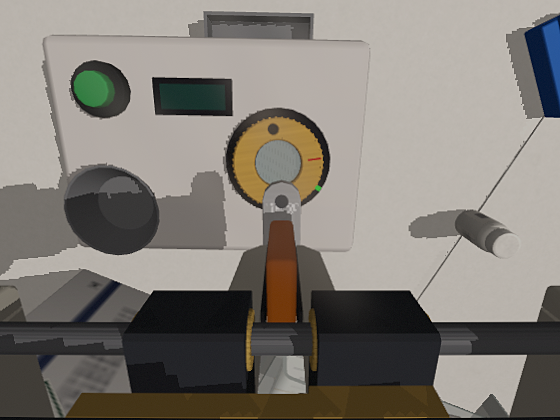

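The picture shows the ring centred near (277,159), its visible hole at (273,129), the red line at (315,158) and the green mark at (319,188). The wrench bar's near pin head is at (281,202). I measure all of these precisely.

```bash
cat > ring.py <<'E'
from wr import *
from scipy.optimize import least_squares
def ringmeas(p,c0=(277,159),h0=(273,129),zc=.086):
    f=p['frame']; h=cv2.cvtColor(f,cv2.COLOR_RGB2HSV)
    yy,xx=np.mgrid[:420,:560]; near=np.hypot(xx-c0[0],yy-c0[1])<75
    m=((h[...,0]>12)&(h[...,0]<30)&(h[...,1]>110)&(h[...,2]>90)&near).astype('uint8')
    m=cv2.morphologyEx(m,cv2.MORPH_CLOSE,np.ones((3,3)))
    cs=cv2.findContours(m,cv2.RETR_EXTERNAL,cv2.CHAIN_APPROX_NONE)[0]; c=max(cs,key=cv2.contourArea).reshape(-1,2)
    P=pix2plane(p,c,zc)[:,:2]
    r=least_squares(lambda v:np.hypot(*(P-v).T)-.038,P.mean(0),loss='soft_l1',f_scale=.0007)
    C=r.x; res=np.hypot(*(P-C).T)-.038
    g=cv2.cvtColor(f,cv2.COLOR_RGB2GRAY); w=np.hypot(xx-h0[0],yy-h0[1])<10
    d=(g<0.5*np.median(g[(m>0)]))&w
    y,x=np.nonzero(d); H=pix2plane(p,[[x.mean(),y.mean()]],zc)[0,:2]
    print('ring',C.round(4),'inliers',np.mean(abs(res)<.0012).round(2),'hole px',x.mean().round(1),y.mean().round(1),len(x),'rad',np.hypot(*(H-C)).round(4),'ang',np.arctan2(*(H-C)[::-1]).round(4))
    return C,H
E
python3 - <<'E'
from ring import *
p=shot('wrist'); ringmeas(p)
s=robot.read_state(); M=R.from_rotvec(s['orientation']).as_matrix()
g=cv2.cvtColor(p['frame'],cv2.COLOR_RGB2GRAY)
zt=s['tool_pos'][2]-.0426+.008
y,x=np.nonzero((g<90)&(np.hypot(*(np.mgrid[:420,:560][::-1]-np.array([281,202])[:,None,None]))<9)); print('dimple px',x.mean(),y.mean(),len(x))
for uv in ([x.mean(),y.mean()],[281,181]):
    W=pix2plane(p,[uv],zt)[0]; print('tool xy',M.T@(W-s['tool_pos']))
f=p['frame'][:,:,::-1]; cv2.imwrite('pics/c3.png',cv2.resize(f[100:240,210:350],None,fx=4,fy=4,interpolation=cv2.INTER_CUBIC))
E
```

```text
ring [ 5.736e-01 -4.000e-04] inliers 0.63 hole px 272.3 128.6 54 rad 0.0288 ang -3.0888
dimple px 281.04615384615386 201.24615384615385 130
tool xy [ 0.02882411 -0.00125402  0.03463585]
tool xy [ 0.04150312 -0.00126328  0.03465176]
```

View pics/c3.png

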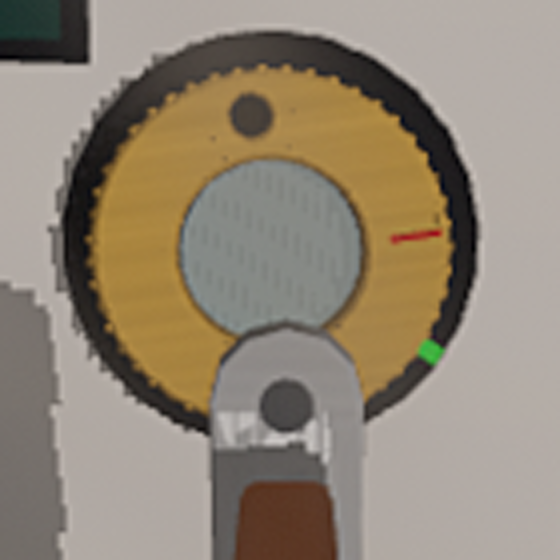

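```bash
python3 - <<'E'
from h import *
st(); rows([.5737,.0011,.148],np.pi+.053)
E
```

```text
t 6.38 pos [0.6125 0.001  0.2008] yaw 3.0611 z [-0.001  0.    -1.   ] q [-0.082  0.181  1.491  0.     1.471 -1.573] F [ 0.2  0.1 -1. ] op 0.0138
row [ 0.0386 -0.003   0.0529] [ 0.0001 -0.0004 -0.0425] steps 1.0487856128799093 0.7146231116867167
```

```bash
python3 -m handwheel '[[1,0.02,-0.002,0.02,0,0,-0.02],[1,0.0386,-0.003,0.04,0,0,-0.0425],[1,0.0386,-0.003,0.053,0,0,-0.0425],[1,0.0386,-0.003,0.053,0,0,-0.0425],[1,0.0386,-0.003,0.053,0,0,-0.0425]]'
python3 - <<'E'
from ring import *
st(); p=shot('wrist'); save(p,'w4')
s=robot.read_state(); q=proj(p,[[.5737,.0011,.086]])[0]; print(q)
ringmeas(p,q,q-[0,50])
f=p['frame'][:,:,::-1]; a,b=q.astype(int); cv2.imwrite('pics/c4.png',cv2.resize(f[b-90:b+60,a-90:a+90],None,fx=4,fy=4,interpolation=cv2.INTER_CUBIC)); print(a-90,b-90)
E
```

```text
t: 7.0
tool_pos: [0.5754, 0.0001, 0.1496]
orientation: [-0.081, 3.139, -0.0]
force: [0.5, -0.0, 0.1]
opening: 0.0139
gripper_force: 60.0
t 7.0 pos [5.754e-01 1.000e-04 1.496e-01] yaw -3.0902 z [ 0.002 -0.    -1.   ] q [-0.089  0.116  1.657  0.     1.367 -1.711] F [ 0.5 -0.   0.1] op 0.0139
[284.15616382 225.49008488]
ring [ 5.734e-01 -4.000e-04] inliers 0.53 hole px nan nan 0 rad nan ang nan
194 135ring.py:14: RuntimeWarning: Mean of empty slice.
  y,x=np.nonzero(d); H=pix2plane(p,[[x.mean(),y.mean()]],zc)[0,:2]
  ret = ret.dtype.type(ret / rcount)
ring.py:15: RuntimeWarning: Mean of empty slice.
  print('ring',C.round(4),'inliers',np.mean(abs(res)<.0012).round(2),'hole px',x.mean().round(1),y.mean().round(1),len(x),'rad',np.hypot(*(H-C)).round(4),'ang',np.arctan2(*(H-C)[::-1]).round(4))
```

View pics/c4.png

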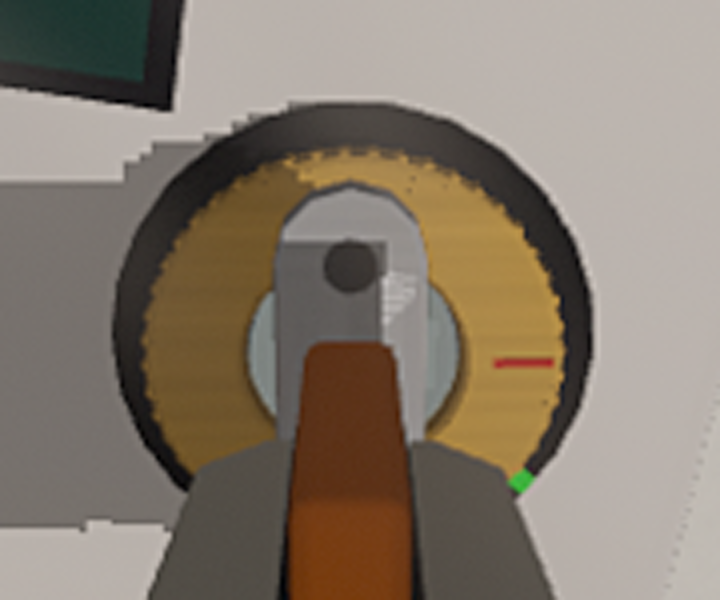

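```bash
sed -i 's/h\[...,2\]>90/h[...,2]>55/' ring.py; python3 - <<'E' 2>/dev/null
from ring import *
for k in range(3):
    p=shot('wrist'); s=robot.read_state(); M=R.from_rotvec(s['orientation']).as_matrix()
    print(s['tool_pos'])
    C,_=ringmeas(p,(282.6,225.5),(281,175)); rt=M.T@(np.r_[C,.086]-s['tool_pos'])
    g=cv2.cvtColor(p['frame'],cv2.COLOR_RGB2GRAY); h=cv2.cvtColor(p['frame'],cv2.COLOR_RGB2HSV)
    zt=s['tool_pos'][2]-.0426+.008
    y,x=np.nonzero((g<75)&(np.hypot(*(np.mgrid[:420,:560][::-1]-np.array([281.3,201.5])[:,None,None]))<8))
    W=M.T@(pix2plane(p,[[x.mean(),y.mean()]],zt)[0]-s['tool_pos'])
    # bar edges on row 195..200
    print('ring tool',rt.round(4),'dimple',W.round(4),len(x),'pix',x.mean(),y.mean())
st()
E
```

```text
[ 5.75469479e-01 -4.33622882e-05  1.49727165e-01]
ring [ 0.5732 -0.0006] inliers 0.53 hole px nan nan 0 rad nan ang nan
ring tool [ 0.0025 -0.0004  0.0637] dimple [ 0.0286 -0.0011  0.0345] 141 pix 281.06382978723406 201.41843971631207
[ 5.75327701e-01 -7.83275912e-05  1.49603691e-01]
ring [ 0.5732 -0.0006] inliers 0.53 hole px nan nan 0 rad nan ang nan
ring tool [ 0.0023 -0.0004  0.0636] dimple [ 0.0285 -0.0011  0.0346] 140 pix 281.0642857142857 201.37142857142857
[ 5.75145098e-01 -1.26227714e-04  1.49428211e-01]
ring [ 5.731e-01 -5.000e-04] inliers 0.53 hole px nan nan 0 rad nan ang nan
ring tool [ 0.0021 -0.0003  0.0634] dimple [ 0.0284 -0.0011  0.0346] 142 pix 281.11267605633805 201.42957746478874
t 7.2 pos [ 5.751e-01 -1.000e-04  1.494e-01] yaw -3.0901 z [ 0.001 -0.    -1.   ] q [-0.089  0.116  1.658  0.     1.367 -1.712] F [-0.3  0.3 -0.3] op 0.0137
```

```bash
python3 -m handwheel '[[1,0,0,0,0,0,0],[1,0,0,0,0,0,0],[1,0,0,0,0,0,0],[1,0,0,0,0,0,0]]'
python3 - <<'E'
from h import *
st();st();rows([.5730,.0007,.1365],np.pi+.053)
E
```

```text
t: 7.7
tool_pos: [0.5744, -0.0001, 0.1486]
orientation: [0.081, -3.141, 0.0]
force: [-0.6, -0.9, -2.0]
opening: 0.0139
gripper_force: 60.0
t 7.7 pos [ 5.744e-01 -1.000e-04  1.486e-01] yaw -3.0899 z [-0. -0. -1.] q [-0.089  0.116  1.659 -0.     1.366 -1.712] F [-0.6 -0.9 -2. ] op 0.0139
t 7.7 pos [ 5.744e-01 -1.000e-04  1.486e-01] yaw -3.0899 z [-0. -0. -1.] q [-0.089  0.116  1.659 -0.     1.366 -1.712] F [-0.6 -0.9 -2. ] op 0.0139
row [0.0013 0.0009 0.0121] [-0.     -0.     -0.0004] steps 0.1955981275922038 0.007232676185401309
```

```bash
python3 -m handwheel '[[1,0.0013,0.0009,0.004,0,0,0],[1,0.0013,0.0009,0.008,0,0,0],[1,0.0013,0.0009,0.010,0,0,0],[1,0.0013,0.0009,0.012,0,0,0],[1,0.0013,0.0009,0.014,0,0,0],[1,0.0013,0.0009,0.015,0,0,0],[1,0.0013,0.0009,0.016,0,0,0],[1,0.0013,0.0009,0.016,0,0,0]]'
python3 - <<'E'
from h import *
st()
E
```

```text
t: 8.7
tool_pos: [0.573, 0.0008, 0.1326]
orientation: [0.081, -3.14, -0.0]
force: [0.1, 0.7, -0.4]
opening: 0.0139
gripper_force: 60.0
t 8.7 pos [0.573  0.0008 0.1326] yaw -3.0899 z [-0.  0. -1.] q [-0.088  0.127  1.678  0.     1.337 -1.711] F [ 0.1  0.7 -0.4] op 0.0139
```

```bash
python3 -m handwheel '[[1,0,0,0.001,0,0,0],[1,0,0,0.002,0,0,0],[1,0,0,0.003,0,0,0],[1,0,0,0.004,0,0,0],[1,0,0,0.0045,0,0,0],[1,0,0,0.0045,0,0,0],[1,0,0,0.0045,0,0,0]]'
python3 - <<'E'
from h import *
st()
E
```

```text
t: 9.57
tool_pos: [0.5731, 0.0008, 0.1285]
orientation: [-0.081, 3.14, -0.0]
force: [-3.7, 0.0, 5.3]
opening: 0.0136
gripper_force: 60.0
t 9.57 pos [0.5731 0.0008 0.1285] yaw -3.0898 z [ 0. -0. -1.] q [-0.088  0.131  1.681 -0.     1.329 -1.711] F [-3.7  0.   5.3] op 0.0136
```

The pins are seated. Now I turn clockwise, which is +rz in the tool frame.

```bash
python3 -m handwheel '[[1,0.0005,0,0,0,0,0],[1,0.0005,0,0,0,0,0.015],[1,0.0005,0,0,0,0,0.03],[1,0.0005,0,0,0,0,0.045],[1,0.0005,0,0,0,0,0.06],[1,0.0005,0,0,0,0,0.075],[1,0.0005,0,0,0,0,0.09],[1,0.0005,0,0,0,0,0.105],[1,0.0005,0,0,0,0,0.12],[1,0.0005,0,0,0,0,0.135],[1,0.0005,0,0,0,0,0.15],[1,0.0005,0,0,0,0,0.15]]'
python3 - <<'E'
from ring import *
st(); print(robot.read_state()['wrist_torque']); p=shot('wrist'); save(p,'w5')
q=proj(p,[[.573,0,.086]])[0]; f=p['frame'][:,:,::-1]; a,b=q.astype(int); cv2.imwrite('pics/c5.png',cv2.resize(f[b-70:b+50,a-80:a+80],None,fx=4,fy=4,interpolation=cv2.INTER_CUBIC))
E
```

```text
t: 11.08
tool_pos: [0.5731, 0.0007, 0.1285]
orientation: [0.653, 3.072, 0.0]
force: [0.3, 0.0, 5.2]
opening: 0.0139
gripper_force: 60.0
t 11.07 pos [0.5731 0.0007 0.1285] yaw 2.7225 z [ 0.001 -0.    -1.   ] q [-0.088  0.13   1.683  0.     1.328 -1.24 ] F [0.3 0.  5.2] op 0.0139
[ 0.09383147 -0.05805438  0.05397466]
```

View pics/c5.png

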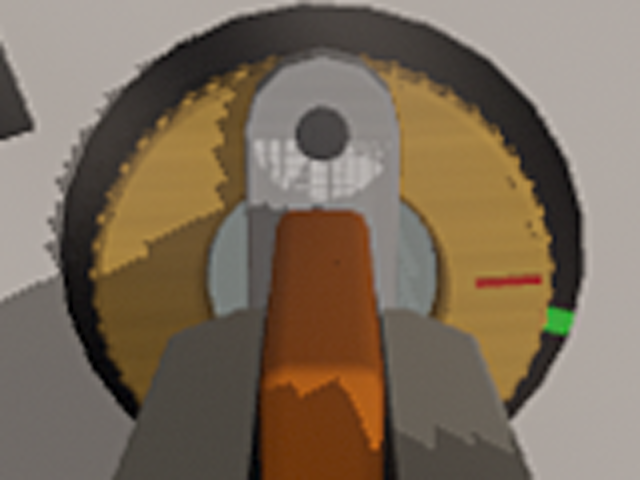

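The red line (508,281) has come close to the green mark (560,321), and the ring turns with the wrench. I carry on until the stop is felt.

```bash
python3 -m handwheel '[[1,0,0,0,0,0,0.015],[1,0,0,0,0,0,0.03],[1,0,0,0,0,0,0.045],[1,0,0,0,0,0,0.055],[1,0,0,0,0,0,0.06],[1,0,0,0,0,0,0.065],[1,0,0,0,0,0,0.065],[1,0,0,0,0,0,0.065]]'
python3 - <<'E'
from ring import *
st(); print(robot.read_state()['wrist_torque'],robot.read_state()['joint_torque'])
E
```

```text
t: 12.12
tool_pos: [0.5731, 0.0008, 0.1285]
orientation: [0.963, 2.989, 0.001]
force: [2.1, 1.0, 4.9]
opening: 0.0135
gripper_force: 60.0
t 12.12 pos [0.5731 0.0008 0.1285] yaw 2.5181 z [ 0.001  0.    -1.   ] q [-0.088  0.13   1.683  0.     1.328 -1.035] F [2.1 1.  4.9] op 0.0135
[ 0.23370135 -0.42092821  0.16088433] [ -0.68752522 -50.05088925 -42.67212868  -0.42501767   0.96906222
   0.15199226]
```

```bash
for i in 1; do python3 -m handwheel '[[1,0,0,0,0,0,0.006],[1,0,0,0,0,0,0.012],[1,0,0,0,0,0,0.018],[1,0,0,0,0,0,0.018],[1,0,0,0,0,0,0.018]]'; done
python3 - <<'E'
from ring import *
st(); print(robot.read_state()['wrist_torque'],robot.read_state()['joint_torque'])
p=shot('wrist'); save(p,'w6')
q=proj(p,[[.573,0,.086]])[0]; f=p['frame'][:,:,::-1]; a,b=q.astype(int); cv2.imwrite('pics/c6.png',cv2.resize(f[b-70:b+50,a-80:a+80],None,fx=4,fy=4,interpolation=cv2.INTER_CUBIC))
E
```

```text
t: 12.75
tool_pos: [0.5731, 0.0008, 0.1286]
orientation: [1.047, 2.961, 0.001]
force: [2.3, -0.1, 4.8]
opening: 0.0138
gripper_force: 60.0
t 12.75 pos [0.5731 0.0008 0.1286] yaw 2.4615 z [ 0.001  0.    -1.   ] q [-0.088  0.13   1.683  0.     1.328 -0.979] F [ 2.3 -0.1  4.8] op 0.0138
[ 0.19949517 -0.45589765  0.15487897] [ -0.71370307 -50.06487966 -42.66358852  -0.45584992   0.9927278
   0.13603853]
```

View pics/c6.png

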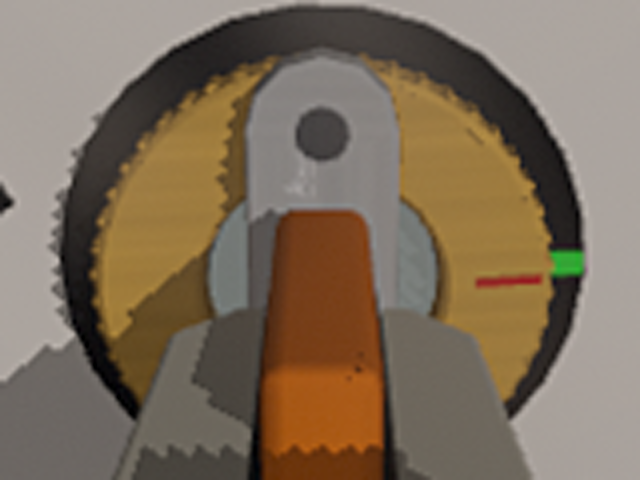

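The green mark sits slightly past the red line. Since the collar is lower than the ring, parallax accounts for about that much, so the ring is near tight. I push a bit more and watch the torque.

```bash
python3 -m handwheel '[[1,0,0,0,0,0,0.006],[1,0,0,0,0,0,0.012],[1,0,0,0,0,0,0.016],[1,0,0,0,0,0,0.016],[1,0,0,0,0,0,0.016]]'
python3 - <<'E'
from ring import *
st(); print(robot.read_state()['wrist_torque'],robot.read_state()['joint_torque'])
p=shot('wrist'); 
def cen(m):
    y,x=np.nonzero(m); return x.mean().round(2),y.mean().round(2),len(x)
for n in('w5','w6',None):
    f=p['frame'] if n is None else cv2.imread(f'pics/{n}.png')[:,:,::-1]
    h=cv2.cvtColor(np.ascontiguousarray(f),cv2.COLOR_RGB2HSV); q=proj(p,[[.573,0,.086]])[0]; yy,xx=np.mgrid[:420,:560]; w=np.hypot(xx-q[0],yy-q[1])<80
    print(n,'green',cen(w&(h[...,0]>45)&(h[...,0]<75)&(h[...,1]>130)),'red',cen(w&((h[...,0]>172)|(h[...,0]<5))&(h[...,1]>140)&(xx>q[0]+25)))
E
```

```text
t: 13.42
tool_pos: [0.5731, 0.0008, 0.1286]
orientation: [1.121, 2.934, 0.001]
force: [2.9, 1.4, 4.8]
opening: 0.0134
gripper_force: 60.2
t 13.43 pos [0.5731 0.0008 0.1286] yaw 2.4118 z [ 0.001 -0.    -1.   ] q [-0.088  0.13   1.683  0.     1.328 -0.929] F [2.9 1.4 4.8] op 0.0134
[ 0.18058114 -0.44133713  0.61664667] [ -1.08049996 -50.03760695 -42.68326521  -0.26035393   0.95060483
   0.61771324]
w5 green (np.float64(340.2), np.float64(247.85), 40) red (np.float64(327.95), np.float64(237.91), 22)
w6 green (np.float64(341.0), np.float64(234.58), 52) red (np.float64(328.81), np.float64(237.76), 21)
None green (np.float64(340.21), np.float64(231.04), 52) red (np.float64(327.36), np.float64(237.04), 25)
```

The torque jumped to 0.62 N m, so the ring is at its stop. I relax the twist and lift off.

```bash
python3 -m handwheel '[[1,0,0,0,0,0,0],[1,0,0,0,0,0,0],[1,0,0,0,0,0,-0.008],[1,0,0,0,0,0,-0.012],[1,0,0,0,0,0,-0.012],[1,0,0,-0.005,0,0,-0.012],[1,0,0,-0.012,0,0,-0.012],[1,0,0,-0.03,0,0,-0.012],[1,0,0,-0.06,0,0,-0.012],[1,0,0,-0.075,0,0,-0.012],[1,0,0,-0.075,0,0,-0.012],[1,0,0,-0.075,0,0,-0.012]]'
python3 - <<'E'
from ring import *
st(); print(robot.read_state()['wrist_torque'])
p=shot('wrist'); s=robot.read_state(); M=R.from_rotvec(s['orientation']).as_matrix()
g=cv2.cvtColor(p['frame'],cv2.COLOR_RGB2GRAY)
y,x=np.nonzero((g<75)&(np.hypot(*(np.mgrid[:420,:560][::-1]-np.array([281.3,201.5])[:,None,None]))<8))
print('dimple',M.T@(pix2plane(p,[[x.mean(),y.mean()]],s['tool_pos'][2]-.0346)[0]-s['tool_pos']),len(x))
save(p,'w7')
rows([.5132,.2906,.204],-2.7521)
E
```

```text
t: 14.98
tool_pos: [0.572, 0.0007, 0.2021]
orientation: [-1.066, -2.954, 0.001]
force: [-0.3, 0.1, -1.1]
opening: 0.0134
gripper_force: 60.0
t 14.97 pos [0.572  0.0007 0.2021] yaw 2.4487 z [-0.002  0.    -1.   ] q [-0.088  0.072  1.606 -0.     1.465 -0.966] F [-0.3  0.1 -1.1] op 0.0134
[-0.03416953  0.01249579  0.04238319]
dimple [ 0.02777651 -0.00056265  0.03465076] 124
row [ 0.2302  0.1856 -0.0021] [-1.000e-04 -7.000e-04 -3.445e-01] steps 4.731012327514754 5.7956035311859795
```

View pics/w7.png

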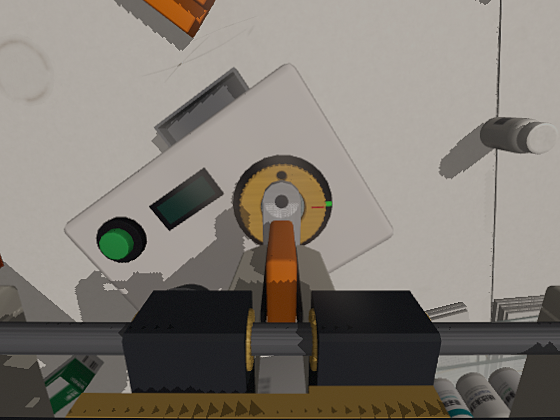

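The wrench is off, and the red line (318,207) meets the green mark (328,203). Next it goes back over the rest at the pose it was taken from.

```bash
python3 -m handwheel '[[1,0.03,0.025,0,0,0,-0.05],[1,0.07,0.06,0,0,0,-0.1],[1,0.115,0.095,0,0,0,-0.15],[1,0.16,0.13,0,0,0,-0.2],[1,0.195,0.157,0,0,0,-0.25],[1,0.22,0.178,0,0,0,-0.3],[1,0.23,0.1856,0,0,0,-0.33],[1,0.23,0.1856,0,0,0,-0.3445],[1,0.23,0.1856,0,0,0,-0.3445],[1,0.23,0.1856,0,0,0,-0.3445],[1,0.23,0.1856,0,0,0,-0.3445],[1,0.23,0.1856,0,0,0,-0.3445],[1,0.23,0.1856,0,0,0,-0.3445]]'
python3 - <<'E'
from h import *
st(); rows([.5132,.2906,.08],-2.7521)
E
```

```text
t: 16.65
tool_pos: [0.5142, 0.2903, 0.2032]
orientation: [-0.607, 3.082, 0.0]
force: [0.3, -0.4, -0.8]
opening: 0.0136
gripper_force: 60.0
t 16.65 pos [0.5142 0.2903 0.2032] yaw -2.7525 z [ 0.  0. -1.] q [ 0.427  0.12   1.554  0.     1.468 -1.533] F [ 0.3 -0.4 -0.8] op 0.0136
row [0.0008 0.0006 0.1232] [ 0.      0.     -0.0001] steps 1.9710768395456677 0.0020658502139870583
```

```bash
python3 -m handwheel '[[1,0.0008,0.0006,0.04,0,0,0],[1,0.0008,0.0006,0.08,0,0,0],[1,0.0008,0.0006,0.11,0,0,0],[1,0.0008,0.0006,0.123,0,0,0],[1,0.0008,0.0006,0.127,0,0,0],[1,0.0008,0.0006,0.131,0,0,0],[1,0.0008,0.0006,0.134,0,0,0],[1,0.0008,0.0006,0.136,0,0,0],[1,0.0008,0.0006,0.1365,0,0,0],[1,0.0008,0.0006,0.1365,0,0,0],[1,0.0008,0.0006,0.1365,0,0,0]]'
python3 - <<'E'
from h import *
st()
E
```

```text
t: 18.02
tool_pos: [0.5132, 0.2907, 0.0668]
orientation: [-0.608, 3.082, 0.0]
force: [0.8, -0.3, -1.7]
opening: 0.0136
gripper_force: 60.0
t 18.02 pos [0.5132 0.2907 0.0668] yaw -2.7521 z [ 0.  0. -1.] q [ 0.428  0.241  1.677 -0.     1.223 -1.532] F [ 0.8 -0.3 -1.7] op 0.0136
```

```bash
python3 -m handwheel '[[1,0,0,0.0005,0,0,0],[0.5,0,0,0.0005,0,0,0],[0,0,0,0.0005,0,0,0],[-0.5,0,0,0.0005,0,0,0],[-0.5,0,0,0.0005,0,0,0],[-0.5,0,0,0.0005,0,0,0],[-0.5,0,0,-0.03,0,0,0],[-0.5,0,0,-0.08,0,0,0],[-0.5,0,0,-0.135,0,0,0],[-0.5,0,0,-0.19,0,0,0],[-0.5,0,0,-0.192,0,0,0],[-0.5,0,0,-0.192,0,0,0],[-0.5,0,0,-0.192,0,0,0]]'
python3 - <<'E'
from wr import *
st(); p=shot('wrist'); h=cv2.cvtColor(p['frame'],cv2.COLOR_RGB2HSV); w=np.zeros((420,560),bool); w[130:260,260:315]=1
b=(cv2.inRange(h,(100,100,25),(130,255,255))>0)&w; o=(cv2.inRange(h,(0,90,60),(20,255,255))>0)&w
m=np.zeros((420,560),'uint8'); cv2.fillConvexPoly(m,cv2.convexHull(cv2.findNonZero((b).astype('uint8'))),1)
r,e,n=fit(p,m,(.512,.291,.39),(.092,.044,0,.024)); print('rest',r,e,n)
g,e,n=fit(p,o,(.512,.291,.39),(.04,.014,.038,.094)); print('grip',g,e,n)
f=p['frame'][:,:,::-1]; cv2.imwrite('pics/c8.png',cv2.resize(f[120:260,220:360],None,fx=3.5,fy=3.5))
# jog from top camera
for c in('top',):
    p=shot(c); save(p,'top9'); h=cv2.cvtColor(p['frame'],cv2.COLOR_RGB2HSV)
    m=(cv2.inRange(h,(45,120,40),(80,255,255))>0); w=np.zeros((420,560),bool); w[205:240,295:325]=1
    y,x=np.nonzero(m&w); print('jog px',x.mean(),y.mean(),len(x),pix2plane(p,[[x.mean(),y.mean()]],.088))
E
```

```text
t: 19.65
tool_pos: [0.5123, 0.2903, 0.2564]
orientation: [0.607, -3.079, 0.001]
force: [0.1, -0.8, 0.2]
opening: 0.0697
gripper_force: 0.0
t 19.65 pos [0.5123 0.2903 0.2564] yaw -2.7521 z [-0.003 -0.001 -1.   ] q [ 0.428  0.095  1.484  0.     1.567 -1.532] F [ 0.1 -0.8  0.2] op 0.0697
rest [0.51177378 0.29098182 0.38664066] 153.0705882352941 2529
grip [0.51422949 0.28979393 0.41874439] 84.99607843137255 565
jog px 308.9056603773585 222.0188679245283 53 [[ 0.49974817 -0.13659857  0.088     ]]
```

View pics/c8.png

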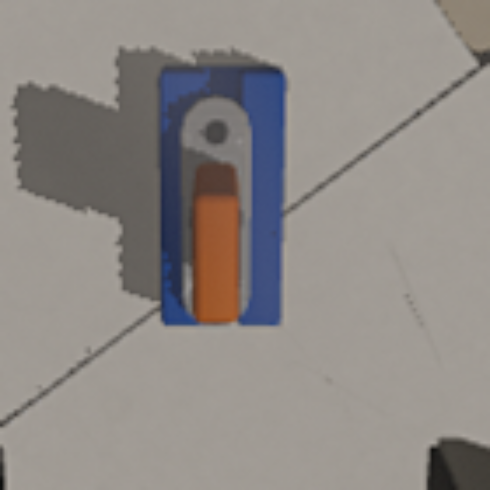

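The wrench stands back in the blue rest. Next is the jog button, pressed with closed fingers.

```bash
python3 - <<'E'
from h import *
st(); rows([.5025,-.138,.2],np.pi-.1)
E
```

```text
t 19.75 pos [0.5124 0.2903 0.2566] yaw -2.7522 z [-0.003 -0.001 -1.   ] q [ 0.428  0.095  1.483  0.     1.567 -1.532] F [0.8 0.1 0. ] op 0.0698
row [ 0.1715 -0.3925  0.0572] [-0.0003 -0.001   0.1558] steps 6.914468579337323 2.620743029340443
```

```bash
python3 -m handwheel '[[1,0.02,-0.045,0,0,0,0.02],[1,0.045,-0.1,0,0,0,0.05],[1,0.07,-0.155,0,0,0,0.08],[1,0.095,-0.21,0,0,0,0.11],[1,0.12,-0.265,0.01,0,0,0.14],[1,0.145,-0.32,0.02,0,0,0.156],[1,0.165,-0.375,0.04,0,0,0.156],[1,0.1715,-0.3925,0.057,0,0,0.156],[1,0.1715,-0.3925,0.057,0,0,0.156],[1,0.1715,-0.3925,0.057,0,0,0.156],[1,0.1715,-0.3925,0.057,0,0,0.156],[1,0.1715,-0.3925,0.057,0,0,0.156]]' 10
python3 - <<'E'
from h import *
st(); p=shot('wrist'); s=robot.read_state(); q=proj(p,[[.5025,-.138,.09]])[0]
h=cv2.cvtColor(p['frame'],cv2.COLOR_RGB2HSV); yy,xx=np.mgrid[:420,:560]
m=(cv2.inRange(h,(45,120,40),(80,255,255))>0)&(np.hypot(xx-q[0],yy-q[1])<60); y,x=np.nonzero(m)
print(q,x.min(),x.max(),y.min(),y.max(),len(x),pix2plane(p,[[(x.min()+x.max())/2,y.min()],[(x.min()+x.max())/2,y.max()],[x.min(),y.mean()],[x.max(),y.mean()]],.09)); save(p,'w9')
rows([.5025,-.138,.108],np.pi-.1)
E
```

```text
t: 21.25
tool_pos: [0.5041, -0.1366, 0.2024]
orientation: [0.155, 3.137, -0.0]
force: [-0.3, 0.9, -0.1]
opening: 0.0007
gripper_force: 0.0
t 21.25 pos [ 0.5041 -0.1366  0.2024] yaw 3.0427 z [ 0.001 -0.    -1.   ] q [-0.363 -0.066  1.744  0.     1.462 -1.835] F [-0.3  0.9 -0.1] op 0.0007
[280.64271587 205.55602146] 264 294 193 220 673 [[ 0.49106467 -0.13827377  0.09      ]
 [ 0.51570452 -0.14079227  0.09      ]
 [ 0.50192273 -0.15256974  0.09      ]
 [ 0.50452792 -0.12646529  0.09      ]]
row [ 0.0014 -0.0013  0.0943] [-0.0001  0.0003  0.0002] steps 1.508967646140341 0.007119143185792515
```

```bash
python3 -m handwheel '[[1,0.001,-0.002,0.04,0,0,0],[1,0.001,-0.002,0.075,0,0,0],[1,0.001,-0.002,0.09,0,0,0],[1,0.001,-0.002,0.096,0,0,0],[1,0.001,-0.002,0.1,0,0,0],[1,0.001,-0.002,0.103,0,0,0],[1,0.001,-0.002,0.105,0,0,0],[1,0.001,-0.002,0.105,0,0,0]]'
python3 - <<'E'
from h import *
st()
E
```

```text
t: 22.3
tool_pos: [0.5034, -0.1397, 0.1017]
orientation: [0.157, 3.136, -0.001]
force: [-19.2, 7.1, 35.3]
opening: 0.0005
gripper_force: 17.6
t 22.3 pos [ 0.5034 -0.1397  0.1017] yaw 3.0412 z [ 0.002 -0.001 -1.   ] q [-0.369  0.023  1.847 -0.     1.27  -1.839] F [-19.2   7.1  35.3] op 0.0005
```

```bash
python3 -m handwheel '[[1,0,0,-0.003,0,0,0],[1,0,0,-0.003,0,0,0],[1,0,0,-0.003,0,0,0]]'
python3 - <<'E'
from h import *
print(robot.tip_reach); st(); print(robot.read_state()['wrist_torque'])
def bl(p,c):
    q=proj(p,[c])[0]; h=cv2.cvtColor(p['frame'],cv2.COLOR_RGB2HSV); yy,xx=np.mgrid[:420,:560]
    m=(cv2.inRange(h,(45,110,35),(85,255,255))>0)&(np.hypot(xx-q[0],yy-q[1])<18); y,x=np.nonzero(m); print(q.round(1),len(x),x.min(),x.max(),y.min(),y.max())
    return m
p=shot('scene'); c=[.5034,-.1395,.088]
for n in [p,]: bl(n,c)
q=dict(p); q['frame']=np.ascontiguousarray(cv2.imread('pics/scene0.png')[:,:,::-1]); bl(q,c)
print(proj(p,[[.4894,-.1395,.09],[.4894,-.1395,.084],[.4894,-.1395,.072]]))
a=p['frame'][170:205,315:345]; b=q['frame'][170:205,315:345]
for r in range(10,26,2): print(' '.join('%02x%02x%02x'%tuple(v) for v in a[r,4:26:2]))
E
```

```text
t: 22.68
tool_pos: [0.5037, -0.1399, 0.1022]
orientation: [0.158, 3.134, -0.001]
force: [-5.4, 1.9, 9.9]
opening: 0.0006
gripper_force: 5.0
0.014
t 22.68 pos [ 0.5037 -0.1399  0.1022] yaw 3.041 z [ 0.003 -0.001 -1.   ] q [-0.369  0.022  1.847  0.     1.269 -1.839] F [-5.4  1.9  9.9] op 0.0006
[0.48289857 0.7971104  0.05839928]Traceback (most recent call last):
  File "<stdin>", line 8, in <module>
  File "<stdin>", line 5, in bl
    return umr_minimum(a, axis, None, out, keepdims, initial, where)
ValueError: zero-size array to reduction operation minimum which has no identity
```

Contact is stiff at a tip height of 88 mm, before the button is down. The closed finger pair is about 35 mm over the backs, so it probably rests on the black collar. I retract and check the collar height with numbers.

```bash
python3 -m handwheel '[[1,0,0,-0.02,0,0,0],[1,0,0,-0.06,0,0,0],[1,0,0,-0.1,0,0,0],[1,0,0,-0.1,0,0,0],[1,0,0,-0.1,0,0,0]]'
python3 - <<'E'
from h import *
st(); p=shot('wrist'); q=proj(p,[[.5034,-.1395,.09]])[0]; print(q)
g=cv2.cvtColor(p['frame'],cv2.COLOR_RGB2GRAY); h=cv2.cvtColor(p['frame'],cv2.COLOR_RGB2HSV); a,b=q.round().astype(int)
def sym(v): 
    return ''.join('G' if 45<x[0]<85 and x[1]>110 else '#' if x[2]<60 else '+' if x[2]<120 else '.' for x in v)
for r in range(b-40,b+50,2): print(r,sym(h[r,a-50:a+50]))
E
```

```text
t: 23.35
tool_pos: [0.5027, -0.1396, 0.2]
orientation: [0.158, 3.136, -0.001]
force: [-0.0, -0.3, -0.7]
opening: 0.0001
gripper_force: 0.0
t 23.35 pos [ 0.5027 -0.1396  0.2   ] yaw 3.0409 z [ 0.001 -0.    -1.   ] q [-0.369 -0.066  1.749 -0.     1.458 -1.839] F [-0.  -0.3 -0.7] op 0.0001
[282.63064865 208.73268681]
169 ....................................................................................................
171 ....................................................................................................
173 ....................................................................................................
175 ....................................................................................................
177 ....................................................................................................
179 ....................................................................................................
181 .........................................+++#######+####++++........................................
183 ...............................+++++++######+
[... 3240 characters left out ...]
.........++++++.......+++++++.........................................
247 ++................................+++++++++++++...+++++++++++++.....................................
249 ++...........................+++++++++++++++++#+++##++++++++++++++++................................
251 ++......................++++++++++++++++++++++#+++##+++++++++++++++++++++...........................
253 ++....................++++++++++++++++++++++++#+++##+++++++++++++++++++++++.........................
255 ++....................+++++++++++++++++++++++##+++##++++++++++++++++++++++++........................
257 ++...................++++++++++++++++++++++++##+++##++++++++++++++++++++++++........................
```

The collar looks low, with parallax putting its top well below the button's. I feel the contact slowly to see whether the spring travel shows.

```bash
python3 -m handwheel '[[1,0,0.001,0.04,0,0,0],[1,0,0.001,0.075,0,0,0],[1,0,0.001,0.089,0,0,0],[1,0,0.001,0.089,0,0,0],[1,0,0.001,0.089,0,0,0]]' | egrep 'pos|^force'
for i in 1 2 3 4 5; do python3 -m handwheel '[[1,0,0,0.0015,0,0,0],[1,0,0,0.0015,0,0,0]]' | egrep 'pos|^force'; done
```

```text
tool_pos: [0.5033, -0.1388, 0.112]
force: [0.4, -0.1, 0.0]
tool_pos: [0.5029, -0.1386, 0.1099]
force: [-0.3, -0.1, -0.4]
tool_pos: [0.5028, -0.1386, 0.108]
force: [-0.0, 0.1, 1.6]
tool_pos: [0.5027, -0.1385, 0.1063]
force: [0.7, -0.5, 2.4]
tool_pos: [0.5027, -0.1385, 0.1048]
force: [1.8, -0.4, 3.3]
tool_pos: [0.5027, -0.1385, 0.1033]
force: [1.8, -0.8, 4.6]
```

The spring is there: 1.6 N at 108 mm rising to 4.6 N at 103 mm. So the button does bottom out at a TCP height of about 102 mm. I press slightly further, hold, then release.

```bash
python3 -m handwheel '[[1,0,0,0.001,0,0,0],[1,0,0,0.0015,0,0,0],[1,0,0,0.0015,0,0,0]]' | egrep 'pos|^force'
python3 -m handwheel '[[1,0,0,0,0,0,0],[1,0,0,0,0,0,0],[1,0,0,0,0,0,0],[1,0,0,0,0,0,0],[1,0,0,0,0,0,0],[1,0,0,0,0,0,0],[1,0,0,0,0,0,0],[1,0,0,0,0,0,0],[1,0,0,0,0,0,0],[1,0,0,0,0,0,0],[1,0,0,0,0,0,0],[1,0,0,0,0,0,0],[1,0,0,0,0,0,0],[1,0,0,0,0,0,0],[1,0,0,0,0,0,0],[1,0,0,0,0,0,0],[1,0,0,0,0,0,0],[1,0,0,0,0,0,0],[1,0,0,0,0,0,0],[1,0,0,0,0,0,0]]' | egrep 'pos|^force|^t:'
python3 -m handwheel '[[1,0,0,-0.003,0,0,0],[1,0,0,-0.01,0,0,0],[1,0,0,-0.05,0,0,0],[1,0,0,-0.1,0,0,0],[1,0,0,-0.1,0,0,0],[1,0,0,-0.1,0,0,0],[1,0,0,-0.1,0,0,0]]'
python3 - <<'E'
from h import *
q=None; p=shot('wrist'); q=proj(p,[[.5034,-.1395,.09]])[0]; h=cv2.cvtColor(p['frame'],cv2.COLOR_RGB2HSV); yy,xx=np.mgrid[:420,:560]
m=(cv2.inRange(h,(45,110,40),(80,255,255))>0)&(np.hypot(xx-q[0],yy-q[1])<60); y,x=np.nonzero(m); print(q,x.min(),x.max(),y.min(),y.max()); st()
p=shot('scene'); r=robot.regions_of(p,'wrench_grip'); print([(round(i['conf'],2),i['rect']) for i in r[:2]])
E
```

```text
tool_pos: [0.5027, -0.1385, 0.1022]
force: [0.6, 0.7, 7.5]
t: 28.15
tool_pos: [0.5027, -0.1385, 0.1022]
force: [0.4, 0.1, 7.4]
t: 29.02
tool_pos: [0.5012, -0.1379, 0.1996]
orientation: [-0.158, -3.134, -0.002]
force: [0.1, -0.3, -0.2]
opening: 0.0004
gripper_force: 0.0
[280.77588907 211.26538077] 266 296 197 225
t 29.07 pos [ 0.5013 -0.138   0.1997] yaw 3.041 z [-0.003  0.001 -1.   ] q [-0.367 -0.066  1.749 -0.     1.462 -1.837] F [-0.8  0.8  0.1] op 0.0007
[(0.61, [139.4, 242.3, 179.0, 287.0])]
```

```bash
python3 -c "
from plant import robot
print(robot.close_job())"
```

```text
the job is handed in; nothing more can be done
None
```

The job is handed in at about 29 s of the 69 s allowed; no verdict came back. The ring was turned to its stop (felt as a torque jump), the wrench was released on its blue rest, and the jog button was held down about 2.5 s and released.

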